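# Index a left-hand-threaded rotor jig

## Task

Move the sliding carrier of the blade jig to its second position: unscrew the nut, which has a left-hand thread, by pushing its tommy bar round until its flange is clear above the carrier's ribs, then push the carrier by its lug fully home against the end stop, and screw the nut back down firmly, hand-tight, so that it clamps the carrier there. Do not overtighten the nut at any time, and leave the tin, screwdriver, carton and bottle where they are.

Things in the scene. Friction and masses are not known exactly. Their poses are not given: they have to be found in the camera images.
- jig: Fixed aluminium base plate 290 x 130 x 12 mm on the table. Origin: at table height, under the axis of the upright 12 mm stud (also the nut's axis; stud top 78 mm above the table). x runs along the slide channel towards the end stop; the plate spans x -165 to 125, y -65 to 65 mm. Guide rails bound the channel: tops 22 mm above the table, inner faces at y = +-36.5 mm.
- end_stop (a point): Point on the face that the carrier meets, at the top middle of the dark stop block across the channel: 105 mm along the jig's x from the stud, 34 mm above the table. The block is 20 mm thick and 100 mm wide.
- carrier: Loose aluminium slide plate, about 0.5 kg, 10 mm thick, between the rails (1.5 mm play each side), top 22 mm above the table. Origin: underside, middle of its 150 x 70 mm main part; x towards the stop. A slot round the stud lets it slide. Rib pairs, 9 mm wide, 6 mm high, cross its top at x = -60, 0, 60 mm. Starts with its origin about -30 mm along the jig's x; fully home it is at +30 mm.
- pocket2 (a point): Middle of the carrier's second pocket, on its top at x = -30 mm, between the ribs at -60 and 0. With the carrier home it lies centred under the nut; more than 2.5 mm off, the nut's flange comes down on a rib. At the start the flange sits in the other pocket, at x = +30 mm, so the ribs trap the carrier until the flange is lifted.
- lug_face (a point): Centre of the outer (-x) face of the lug, an upright tab on the carrier's 40 mm wide tail: 8 mm thick, 50 mm wide, 22 to 42 mm above the table; this point is at x = -125 mm of the carrier, 32 mm above the table. Push here along the jig's +x; the carrier slides 60 mm.
- nut (a joint): Turn of the steel nut, rad: 0 where it is screwed right down (hard stop), growing when turned clockwise seen from above, which unscrews it (left-hand thread, rises 8 mm per turn). Starts at 0 to 0.3; flange clear of the ribs above 4.3; upper stop at 7.0. It turns with a steady friction of 0.45 N m (8 N pushed at 55 mm from the axis) and stays where it is left.
- nut_flange (a point): Centre of the underside of the nut's flange (48 mm diameter, 7 mm thick), on the stud's axis, 22.6 mm above the table at nut = 0. A hexagon 33 mm across its corners rises 38 mm above this point.
- bar (a joint): Twist of the tommy bar in its torsion-spring hub on the nut, rad, 0 when nothing pushes it, positive when the bar is pushed anticlockwise (tightening); 6 N m per rad. It shows the torque: 0.075 while the nut runs freely. With the nut down it is firmly tight above 0.13 (14 N at 55 mm from the axis); about 0.18 (20 N) is right; above 0.30 (33 N) the nut is overtightened and spoiled.
- bar_end (a point): Centre of one of the two black 16 mm ball ends of the tommy bar: a level 10 mm round steel rod through the nut, ball centres 75 mm either side of the axis. Bar centre line 52.6 mm above the table at nut = 0, rising with the nut by 1.27 mm per rad. A fingertip with its end 40 mm above the table can be carried all round within 80 mm of the axis without meeting anything else.
- tin: Bystander: plain metal tin, 66 mm across, 55 mm high, beside the jig; origin at the centre of its underside. Leave alone.
- driver: Bystander: screwdriver with a black handle, 170 mm long, 26 mm thick, lying beside the jig; origin under its middle. Leave alone.
- carton: Bystander: cardboard carton 110 x 150 x 75 mm; origin at the centre of its underside. Leave alone.
- bottle: Bystander: white plastic bottle, 68 mm across, 150 mm high; origin at the centre of its underside. Leave alone.
There are look-alikes about, which are no part of the job. What is meant by the carrier is not green or purple, and is the smaller of those in its own colour.

How it is judged (in metres and radians):
On the way, in this order (a step that is already met when the one before it is completed fails the run):
1. the nut is unscrewed clockwise until its flange is clear of the ribs (value of joint nut above 4 rad), for 0.2 s.
2. the carrier is pushed fully home against the end stop (x of carrier in the frame of jig above 0.0285 m), for 0.2 s.
3. the nut is screwed right down and pulled firmly tight (value of joint bar above 0.13 rad and value of joint nut below 0.05 rad), for 0.1 s.
At the end, for the whole second after the job is handed in: The carrier lies flat in the channel, home against the end stop (within 1.5 mm), at rest, and the nut, after having been pulled tight, is still screwed down (below 0.05 rad) into the second pocket (x of carrier in the frame of jig above 0.0285 m and value of joint nut below 0.05 rad and linear speed of carrier below 0.01 m/s and z of carrier in the frame of jig below 0.014 m); the robot touches nothing.
It fails at once if the nut is overtightened (value of joint bar above 0.3 rad).
It fails at once if a bystander is moved by more than 30 mm (distance of any of tin, driver, carton, bottle from where it was at the start of the episode above 0.03 m).
It also fails if it takes over 72 s, if anything falls off the work surface, if the arm or the gripper's body presses on something with over 40 N, if the wrist force passes 120 N, or if a joint passes its speed limit or range.

## Robot

A 6-joint arm with a two-finger parallel gripper is mounted at the origin on the work surface. World frame = base frame: x ahead of the robot, y to its left, z up, the work surface at z = 0. Lengths are in mm, angles in degrees, forces in N, time in s.
With the tool pointing down it reaches from about 350 to 850 mm from the base axis. Payload 8.1 kg.
Tool frame: the origin (TCP) lies on the centre line of the jaws, within the pads' length; the fingertips stand 19 mm ahead of it and the grasp point (between the pads) is the TCP; z points along the fingers, y is the line along which they close (so a half turn about z gives the same grasp; the last joint's range is limited). The gripper opens to 85 mm and grips with 20 to 120 N. Pads are 22 mm wide; open, the fingers measure 114 mm over their backs; the gripper's body (76 mm by 85 mm) begins 54 mm behind the grasp point. The pads swing forward as they close: fully open they stand 13 mm farther back than shut.
Start: joints at [70.336, 7.471, 85.268, -0, 87.261, -4.893], TCP at [152.95, 580.182, 250.292] pointing down, gripper open.
Joint ranges: [-169.43, 169.43], [-51.17, 129.36], [1.28, 143.12], [-76.62, 256.62], [0, 156.53], [-152.29, 152.29]. Speed limits (degrees/s): [136.94, 136.94, 159.86, 180, 180, 180].

## Interface

Orientations are given as [roll, pitch, yaw] about the fixed x, y, z axes, in that order (R = Rz(yaw) Ry(pitch) Rx(roll)).
In Python, from bench import r gives the robot as it stands. The module is installed in compiled form; this text tells all that it offers.
- The arm moves only by the tool servo_tool, never from a script. Its arguments are lists of equal length, an entry for each row: "fingers": the finger opening in m, from 0 to 0.0854; "linear": the shift along the tool's x, y, z in m, a list of three; "rotation": the turn, a rotation vector about the tool's x, y, z in degrees, a list of three. A call has 1 to 10 rows; each row is the pose to reach, as a shift and turn from the pose commanded when the call began, along the tool's axes at that moment; what a row does not reach only later rows make up. A row lasts 1/10 s, in which the tool goes at most 50 mm and 8.59 degrees, less where a joint would pass 70% of its speed; a pose out of reach is approached as far as the arm can. A call with a gripper value outside its range is refused whole. The fingers move at their own pace and stop on an object; "force" is the grip in N (left out, the last holds). Time passes only in rows, so rows that repeat a pose let the fingers close. It gives the time, the measured TCP pose, the force, the opening and the grip force at its end, in the units of the state.
- r.sense(): the state, without advancing time (a new reading comes with each control period).
- r.snapshot(name): name is "scene" or "top"; returns a dict with "frame" (420x560x3 uint8, red, green, blue), "fx", "fy", "cx", "cy" (pixels), "camera_from_world" (4x4, takes a point from world to camera coordinates). Camera axes: x right, y up, looking along -z (the intrinsics and any distortion apply to the point x, -y, -z); pixel columns grow to the right and rows downward; lengths in mm; the calibration is good to about 2 mm. A picture is of the moment at which its call begins. There is no depth.
- r.hand_in(): hands the job in; it is judged then, once.
The state is a dict: "time": time; "joint_pos": joint angles; "qd": joint speeds; "joint_efforts": joint torques, N m; "tool_pos": TCP position; "tcp_rot": TCP orientation; "ft_force": force on the tool from outside, world axes, zero at the start; "wrist_torque": the same for the moment, N m; "finger_gap": finger opening in mm; "grip_force": force on a finger pad.
Only numpy, scipy, OpenCV 4.12 (cv2) and the standard library are available. Lean on these libraries where they do the work, as an engineer would, in place of code of your own. Each camera call takes 0.05 s, during which the arm holds its last target. There are 200 camera calls.

## Working session

There is one attempt and no reset: what is moved stays moved. The work goes in short steps, Python scripts to look and compute and a tool call to move; the robot and the scene stay as the last step left them, time stands still between calls to the robot, and variables do not carry over. Pictures are saved under pics/ and viewed, at most 10 in all, crops included, and the job is handed in when it is done.

Besides the shell and the picture viewer there is one more tool, called after "Request:" as name(argument=value, ...), one argument or row to a line, values as JSON. servo_tool: Moves the arm, as the interface text tells. Its arguments: {"type":"object","properties":{"fingers":{"type":"array","items":{"type":"number"}},"linear":{"type":"array","items":{"type":"array","items":{"type":"number"}}},"rotation":{"type":"array","items":{"type":"array","items":{"type":"number"}}},"force":{"type":"number"}},"required":["fingers","linear","rotation"]}

```bash
mkdir -p pics
python3 - <<'E'
from bench import r
import cv2,pickle
for n in("scene","top"):
    s=r.snapshot(n);pickle.dump(s,open(n+'.pkl','wb'))
    cv2.imwrite(f'pics/{n}0.png',cv2.resize(s['frame'][:,:,::-1],(800,600),interpolation=cv2.INTER_CUBIC))
    print({k:v for k,v in s.items() if k!='frame'})
print(r.sense())
E
```

```text
{'fx': 379.60853981785453, 'fy': 379.60853981785453, 'cx': 284.9825059435835, 'cy': 210.47931857656164, 'camera_from_world': array([[-4.57649721e-01,  8.89128199e-01, -2.78895874e-03,
         2.15763405e+02],
       [-7.03152338e-01, -3.60001370e-01,  6.13168658e-01,
         3.10502379e+02],
       [ 5.44181516e-01,  2.82577528e-01,  7.89947099e-01,
        -1.31429146e+03],
       [ 0.00000000e+00,  0.00000000e+00,  0.00000000e+00,
         1.00000000e+00]])}
{'fx': 533.0633480783441, 'fy': 533.0633480783441, 'cx': 277.6428558539242, 'cy': 224.36634165114737, 'camera_from_world': array([[ 2.56543657e-02, -9.99552968e-01,  1.53530975e-02,
        -2.54878124e+01],
       [ 9.96628873e-01,  2.67705040e-02,  7.75514618e-02,
        -5.17026493e+02],
       [-7.79278040e-02,  1.33118067e-02,  9.96870129e-01,
        -1.46770941e+03],
       [ 0.00000000e+00,  0.00000000e+00,  0.00000000e+00,
         1.00000000e+00]])}
{'time': 0.1, 'joint_pos': array([ 7.03348028e+01,  7.51218706e+00,  8.53244528e+01,  1.83657185e-03,
        8.72607332e+01, -4.89210626e+00]), 'qd': array([-0.00108578, -0.11636504, -0.23103351, -0.00885324, -0.00472477,
       -0.02334493]), 'joint_efforts': array([ 1.20037203e-03, -5.70949960e+01, -5.01940835e+01, -1.95720713e-04,
        8.33195052e-03,  1.31735962e-05]), 'tool_pos': array([152.79491921, 579.73469523, 249.32109442]), 'tcp_rot': array([-1.79903138e+02, -1.01315771e-02,  1.65226811e+02]), 'ft_force': array([0.26835196, 0.08332372, 1.01345522]), 'wrist_torque': array([ 0.06301198,  0.04423458, -0.01646704]), 'grip_force': 0.0, 'finger_gap': 85.28356580761991}
```

View pics/scene0.png

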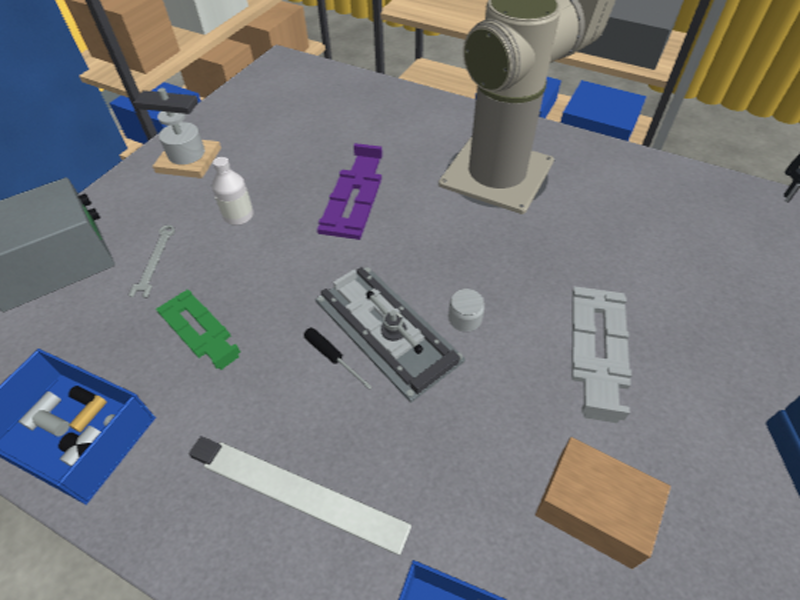

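View pics/top0.png

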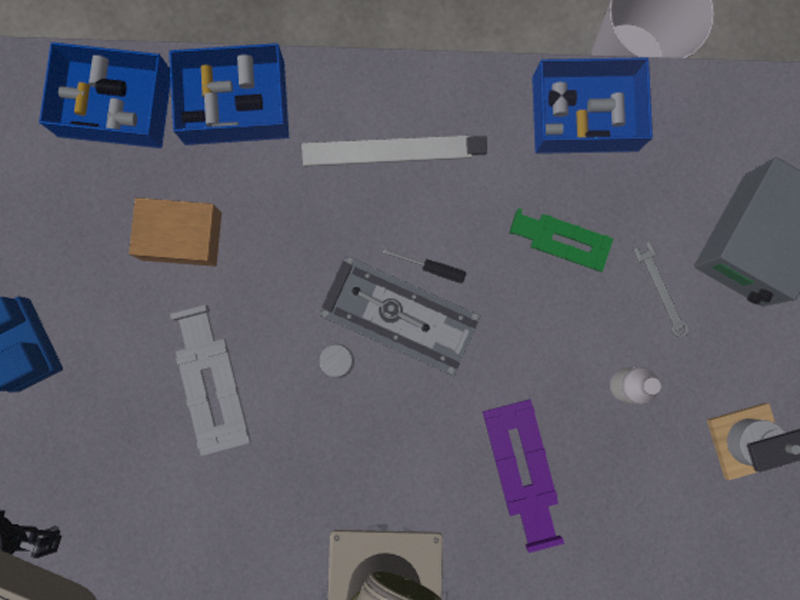

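Run:
```python
import cv2,pickle,numpy as np
t=pickle.load(open('top.pkl','rb'))['frame'][168:268,215:348,::-1]
s=pickle.load(open('scene.pkl','rb'))['frame'][180:285,210:345,::-1]
cv2.imwrite('pics/c1.png',cv2.resize(t,(798,600),interpolation=cv2.INTER_CUBIC))
cv2.imwrite('pics/c2.png',cv2.resize(s,None,fx=5.7,fy=5.7,interpolation=cv2.INTER_CUBIC))
```

```text
(no output)
```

View pics/c1.png

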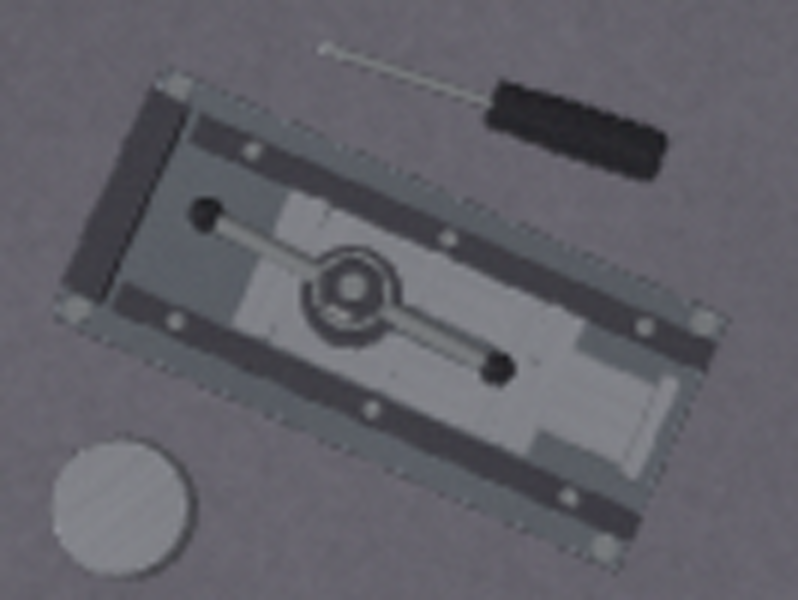

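View pics/c2.png

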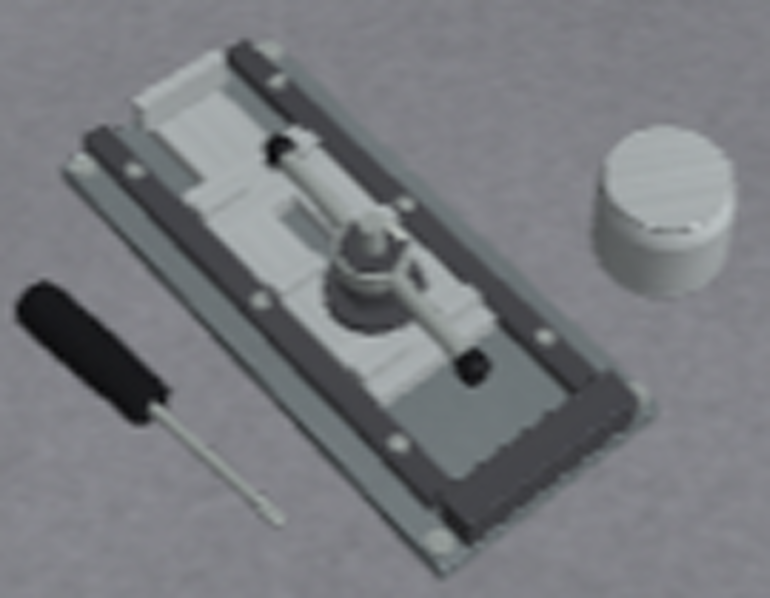

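Top crop: ball ends at (206,214) and (497,369), stud top (354,287), corner screws (178,84), (705,321), (605,548), (77,308), lug at right (655,425). Scene crop: balls (282,150) and (472,366), stud top (375,215), corner screws (640,395), (440,540), (82,163), (272,48). Triangulating.

```bash
cat > h.py <<'E'
import numpy as np,pickle
def ray(s,u,v):
    T=s['camera_from_world'];R=T[:3,:3];c=-R.T@T[:3,3]
    d=R.T@np.array([(u-s['cx'])/s['fx'],-(v-s['cy'])/s['fy'],-1]);return c,d/np.linalg.norm(d)
def atz(s,u,v,z):
    c,d=ray(s,u,v);return c+d*(z-c[2])/d[2]
def tri(rs):
    A=sum(np.eye(3)-np.outer(d,d) for c,d in rs);b=sum((np.eye(3)-np.outer(d,d))@c for c,d in rs)
    return np.linalg.solve(A,b)
def proj(s,p):
    q=s['camera_from_world'][:3]@np.append(p,1);return np.array([s['cx']+s['fx']*q[0]/-q[2],s['cy']+s['fy']*q[1]/q[2]])
T=pickle.load(open('top.pkl','rb'));S=pickle.load(open('scene.pkl','rb'))
t=lambda x,y:(215+x/6-.4,168+y/6-.4)
s=lambda x,y:(210+x/5.7-.4,180+y/5.7-.4)
E
python3 - <<'E'
from h import *
P={}
for n,a,b in [('ballA',(206,214),(472,366)),('ballB',(497,369),(282,150)),('stud',(354,287),(375,218)),
 ('c1',(178,84),(440,540)),('c2',(705,321),(82,163)),('c3',(605,548),(272,48)),('c4',(77,308),(640,395)),('tin',(120,507),(668,178)),('lugtop1',(668,380),(143,108)),('lugtop2',(632,474),(225,55))]:
    P[n]=tri([ray(T,*t(*a)),ray(S,*s(*b))]);print(n,P[n].round(1), 'top@z',atz(T,*t(*a),P[n][2]).round(1))
    for z in(13,52.6,78):print('   ',z,atz(T,*t(*a),z)[:2].round(1),atz(S,*s(*b),z)[:2].round(1))
E
```

```text
ballA [570.   69.9  53.6] top@z [570.7  68.5  53.6]
    13 [575.4  70.2] [545.8  60.1]
    52.6 [570.8  68.6] [568.9  71. ]
    78 [567.8  67.5] [583.6  78.1]
ballB [502.6 -64.1  52.4] top@z [503.5 -65.8  52.4]
    13 [506.3 -67.8] [475.5 -79.8]
    52.6 [503.5 -65.8] [501.9 -62.2]
    78 [501.7 -64.5] [518.9 -50.9]
stud [535.4   2.8  79.1] top@z [5.367e+02 3.000e-01 7.910e+01]
    13 [542.9  -0. ] [491.5 -19.2]
    52.6 [5.392e+02 2.000e-01] [517.2  -4.5]
    78 [5.368e+02 3.000e-01] [533.6   4.9]
c1 [634.9  86.8  17.6] top@z [635.8  85.   17.6]
    13 [636.5  85.2] [631.9  87.6]
    52.6 [630.2  83.1] [650.8  97.3]
    78 [626.2  81.8] [663.  103.5]
c2 [ 530.2 -163.    16.4] top@z [ 531.1 -164.4   16.4]
    13 [ 531.4 -164.8] [ 527.4 -163.3]
    52.6 [ 528.  -160.2] [ 551.4 -141.7]
    78 [ 525.7 -157.3] [ 566.7 -127.9]
c3 [ 423.  -117.9   16.2] top@z [ 424.  -119.8   16.2]
    13 [ 424.1 -120.1] [ 419.8 -117.4]
    52.6 [ 423.5 -116.7] [448.8 -98.1]
    78 [ 423.1 -114.5] [467.4 -85.6]
c4 [528.1 132.1  15.9] top@z [529.3 128.9  15.9]
    13 [529.6 129.1] [525.  134.8]
    52.6 [526.2 125.9] [549.1 142.2]
    78 [524.  123.8] [564.5 146.9]
tin [435.8 104.7  53.5] top@z [436.3 103.4  53.5]
    13 [437.3 106.1] [404.8  96.6]
    52.6 [436.3 103.5] [434.6 105.8]
    78 [435.7 101.8] [453.7 111.8]
lugtop1 [ 500.6 -143.8   37.4] top@z [ 501.6 -145.4   37.4]
    13 [ 503.2 -148. ] [ 483.9 -155.2]
    52.6 [ 500.5 -143.8] [ 509.9 -134. ]
    78 [ 498.8 -141.2] [ 526.6 -120.4]
lugtop2 [ 455.9 -126.    40.3] top@z [ 457.8 -129.4   40.3]
    13 [ 458.9 -132. ] [ 434.8 -136.5]
    52.6 [ 457.3 -128.2] [ 463.2 -116.2]
    78 [ 456.4 -125.9] [ 481.3 -103.2]
```

Request:
servo_tool(
  fingers=[0,0,0,0,0,0,0,0,0,0],
  linear=[
    [-0.025,-0.02,0],
    [-0.05,-0.04,0],
    [-0.08,-0.065,0],
    [-0.11,-0.09,0],
    [-0.14,-0.115,0],
    [-0.17,-0.14,0],
    [-0.2,-0.165,0],
    [-0.225,-0.185,0],
    [-0.246,-0.205,0],
    [-0.246,-0.205,0],
  ],
  rotation=[
    [0,0,5],
    [0,0,10],
    [0,0,16],
    [0,0,22],
    [0,0,28],
    [0,0,34],
    [0,0,40],
    [0,0,45],
    [0,0,49],
    [0,0,49],
  ],
)

```text
time: 1.1
tool_pos: [339.9, 316.7, 250.0]
tcp_rot: [-180.0, 0.1, 115.9]
ft_force: [0.2, 0.9, 0.6]
finger_gap: 0.1
grip_force: 0.0
```

```bash
cat >> h.py <<'E'
AX=np.array([536.5,2.7]);YJ=67.2
e=np.array([np.cos(np.radians(YJ)),np.sin(np.radians(YJ))]);n=np.array([-e[1],e[0]])
def st(r):
    s=r.sense();p=s['tool_pos'];d=p[:2]-AX;j=np.array([d@e,d@n])
    f=s['ft_force'];F=np.array([f[:2]@e,f[:2]@n])
    print('t',round(s['time'],2),'jig',j.round(1),'z',p[2].round(1),'ang',np.degrees(np.arctan2(j[1],j[0])).round(1),'rad',np.hypot(*j).round(1),'F',F.round(1),f[2].round(1),'rot',s['tcp_rot'].round(2),'Mz',(j[0]*F[1]-j[1]*F[0]).round()/1000,'tau',s['wrist_torque'].round(2))
    return s,j
def to_tool(s,j):  # tool deltas to jig point j
    from scipy.spatial.transform import Rotation as R
    w=AX+j[0]*e+j[1]*n-s['tool_pos'][:2]
    return (R.from_euler('xyz',s['tcp_rot'],degrees=True).inv().apply([*w,0])/1000).round(4)
E
python3 - <<'E'
from h import *
from bench import r
s,j=st(r);print(to_tool(s,[46.3,32.4]))
E
```

```text
t 1.1 jig [213.3 302.9] z 250.0 ang 54.8 rad 370.5 F [0.9 0.2] 0.6 rot [-1.7998e+02  7.0000e-02  1.1591e+02] Mz -0.239 tau [-0.03  0.07 -0.03]
[-0.3134  0.053   0.0004]
```

Request:
servo_tool(
  fingers=[0,0,0,0,0,0,0,0,0,0],
  linear=[
    [-0.025,0.004,0],
    [-0.06,0.01,0.01],
    [-0.1,0.017,0.025],
    [-0.14,0.024,0.045],
    [-0.18,0.031,0.065],
    [-0.22,0.037,0.085],
    [-0.26,0.044,0.1],
    [-0.295,0.05,0.11],
    [-0.313,0.053,0.115],
    [-0.313,0.053,0.115],
  ],
  rotation=[
    [0,0,5],
    [0,0,10],
    [0,0,16],
    [0,0,22],
    [0,0,28],
    [0,0,34],
    [0,0,40],
    [0,0,45],
    [0,0,49],
    [0,0,49],
  ],
)

```text
time: 2.1
tool_pos: [524.6, 60.5, 133.8]
tcp_rot: [-179.9, 0.1, 67.0]
ft_force: [-0.9, -0.1, 0.5]
finger_gap: 0.1
grip_force: 0.0
```

Run:
```python
from h import *
from bench import r
s,j=st(r);print(to_tool(s,[46.3,32.4]))
```

```text
t 2.1 jig [48.7 33.3] z 133.8 ang 34.4 rad 59.0 F [-0.4  0.8] 0.5 rot [-1.799e+02  6.000e-02  6.704e+01] Mz 0.051 tau [-0.01 -0.02  0.03]
[-0.0024  0.001   0.    ]
```

Request:
servo_tool(
  fingers=[0,0,0,0,0],
  linear=[
    [-0.002,0.001,0.02],
    [-0.002,0.001,0.04],
    [-0.002,0.001,0.06],
    [-0.002,0.001,0.0745],
    [-0.002,0.001,0.0745],
  ],
  rotation=[
    [0,0,0],
    [0,0,0],
    [0,0,0],
    [0,0,0],
    [0,0,0],
  ],
)

```text
time: 2.6
tool_pos: [522.4, 60.6, 58.5]
tcp_rot: [-179.8, 0.1, 67.3]
ft_force: [-1.0, -0.0, -0.7]
finger_gap: 0.0
grip_force: 0.0
```

Run:
```python
from h import *
from bench import r
import cv2
s,j=st(r)
a=[];
for n_ in("top","scene"):
    q=r.snapshot(n_)['frame'][:,:,::-1]
    q=q[168:268,215:348] if n_=="top" else q[165:265,215:348]
    a.append(cv2.resize(q,(400,300),interpolation=cv2.INTER_CUBIC))
cv2.imwrite('pics/d1.png',np.hstack(a))
# CW sweep waypoints
R=56.5;a0=34;c=np.array([R*np.cos(np.radians(a0)),R*np.sin(np.radians(a0))])
for k in range(3):
    st0=a0-k*100
    p0=R*np.array([np.cos(np.radians(st0)),np.sin(np.radians(st0))])
    print([[round((R*np.cos(np.radians(st0-10*i))-p0[0])/1000,3),round(-(R*np.sin(np.radians(st0-10*i))-p0[1])/1000,3),0] for i in range(1,11)])
```

```text
t 2.6 jig [47.9 35.4] z 58.5 ang 36.5 rad 59.6 F [-0.4  0.9] -0.7 rot [-1.7976e+02  9.0000e-02  6.7350e+01] Mz 0.057 tau [ 0.02  0.02 -0.04]
[[np.float64(0.005), np.float64(0.009), 0], [np.float64(0.008), np.float64(0.018), 0], [np.float64(0.01), np.float64(0.028), 0], [np.float64(0.009), np.float64(0.038), 0], [np.float64(0.007), np.float64(0.047), 0], [np.float64(0.004), np.float64(0.056), 0], [np.float64(-0.001), np.float64(0.065), 0], [np.float64(-0.008), np.float64(0.072), 0], [np.float64(-0.015), np.float64(0.078), 0], [np.float64(-0.024), np.float64(0.083), 0]]
[[np.float64(-0.009), np.float64(0.003), 0], [np.float64(-0.019), np.float64(0.005), 0], [np.float64(-0.029), np.float64(0.005), 0], [np.float64(-0.039), np.float64(0.003), 0], [np.float64(-0.048), np.float64(-0.001), 0], [np.float64(-0.056), np.float64(-0.006), 0], [np.float64(-0.064), np.float64(-0.012), 0], [np.float64(-0.07), np.float64(-0.02), 0], [np.float64(-0.075), np.float64(-0.029), 0], [np.float64(-0.078), np.float64(-0.038), 0]]
[[np.float64(-0.002), np.float64(-0.01), 0], [np.float64(-0.001), np.float64(-0.02), 0], [np.float64(0.001), np.float64(-0.029), 0], [np.float64(0.004), np.float64(-0.038), 0], [np.float64(0.009), np.float64(-0.047), 0], [np.float64(0.016), np.float64(-0.054), 0], [np.float64(0.023), np.float64(-0.061), 0], [np.float64(0.032), np.float64(-0.065), 0], [np.float64(0.041), np.float64(-0.068), 0], [np.float64(0.051), np.float64(-0.07), 0]]
```

View pics/d1.png

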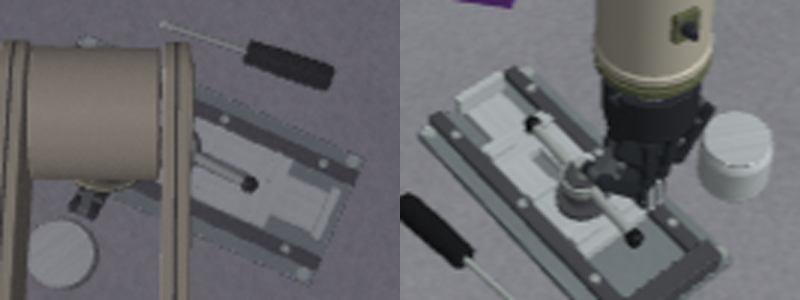

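The finger stands on the +y (tin) side of the bar's stop-side arm; bar is free and tin clear. Start the clockwise sweep.

Request:
servo_tool(
  fingers=[0,0,0,0,0,0,0,0,0,0],
  linear=[
    [0.003,0.007,0],
    [0.004,0.013,0],
    [0.006,0.018,0],
    [0.007,0.022,0],
    [0.008,0.027,0],
    [0.009,0.032,0],
    [0.009,0.037,0],
    [0.008,0.042,0],
    [0.007,0.046,0],
    [0.006,0.051,0],
  ],
  rotation=[
    [0,0,0],
    [0,0,0],
    [0,0,0],
    [0,0,0],
    [0,0,0],
    [0,0,0],
    [0,0,0],
    [0,0,0],
    [0,0,0],
    [0,0,0],
  ],
)

```text
time: 3.7
tool_pos: [572.2, 46.2, 59.9]
tcp_rot: [-179.7, 0.0, 67.2]
ft_force: [-9.8, 3.0, 2.9]
finger_gap: 0.3
grip_force: 4.2
```

```bash
cat >> h.py <<'E'
def arc(s,a1,step,N=10,R=56.5):
    from h import to_tool
    a0=None
    return [[round(float(v),3) for v in to_tool(s,R*np.array([np.cos(np.radians(a)),np.sin(np.radians(a))]))[:2]] for a in [a1+step*i for i in range(N)]]
E
python3 - <<'E'
from h import *
from bench import r
s,j=st(r);print(arc(s,np.degrees(np.arctan2(j[1],j[0]))-8,-9))
E
```

```text
t 3.7 jig [ 53.9 -16. ] z 59.9 ang -16.6 rad 56.2 F [-1.  10.2] 2.9 rot [-1.7971e+02  4.0000e-02  6.7240e+01] Mz 0.532 tau [ 0.61  1.4  -0.02]
[[-0.003, 0.007], [-0.007, 0.015], [-0.012, 0.022], [-0.019, 0.028], [-0.026, 0.033], [-0.034, 0.037], [-0.043, 0.039], [-0.051, 0.04], [-0.06, 0.04], [-0.069, 0.038]]
```

Request:
servo_tool(
  fingers=[0,0,0,0,0,0,0,0,0,0],
  linear=[
    [-0.003,0.007,0],
    [-0.007,0.015,0],
    [-0.012,0.022,0],
    [-0.019,0.028,0],
    [-0.026,0.033,0],
    [-0.034,0.037,0],
    [-0.043,0.039,0],
    [-0.051,0.04,0],
    [-0.06,0.04,0],
    [-0.069,0.038,0],
  ],
  rotation=[
    [0,0,0],
    [0,0,0],
    [0,0,0],
    [0,0,0],
    [0,0,0],
    [0,0,0],
    [0,0,0],
    [0,0,0],
    [0,0,0],
    [0,0,0],
  ],
)

```text
time: 4.7
tool_pos: [583.5, -31.3, 61.4]
tcp_rot: [180.0, -0.2, 67.2]
ft_force: [3.0, 10.0, 1.6]
finger_gap: 0.1
grip_force: 4.6
```

Run:
```python
from h import *
from bench import r
s,j=st(r);print(arc(s,np.degrees(np.arctan2(j[1],j[0]))-8,-10))
```

```text
t 4.7 jig [-13.1 -56.5] z 61.4 ang -103.0 rad 58.0 F [10.4  1.1] 1.6 rot [179.95  -0.21  67.24] Mz 0.572 tau [ 1.66 -0.57 -0.12]
[[-0.007, -0.004], [-0.016, -0.008], [-0.024, -0.014], [-0.031, -0.021], [-0.036, -0.029], [-0.04, -0.038], [-0.043, -0.048], [-0.043, -0.058], [-0.042, -0.067], [-0.04, -0.077]]
```

Request:
servo_tool(
  fingers=[0,0,0,0,0,0,0,0,0,0],
  linear=[
    [-0.007,-0.004,0],
    [-0.016,-0.008,0],
    [-0.024,-0.014,0],
    [-0.031,-0.021,0],
    [-0.036,-0.029,0],
    [-0.04,-0.038,0],
    [-0.043,-0.048,0],
    [-0.043,-0.058,0],
    [-0.042,-0.067,0],
    [-0.04,-0.077,0],
  ],
  rotation=[
    [0,0,0],
    [0,0,0],
    [0,0,0],
    [0,0,0],
    [0,0,0],
    [0,0,0],
    [0,0,0],
    [0,0,0],
    [0,0,0],
    [0,0,0],
  ],
)

```text
time: 5.7
tool_pos: [500.3, -41.2, 63.9]
tcp_rot: [179.4, -0.1, 67.2]
ft_force: [9.7, -4.7, 1.6]
finger_gap: -0.2
grip_force: 4.4
```

Run:
```python
from h import *
from bench import r
s,j=st(r);print(arc(s,np.degrees(np.arctan2(j[1],j[0]))-8,-9.5))
```

```text
t 5.7 jig [-54.5  16.4] z 63.9 ang 163.3 rad 56.9 F [ -0.5 -10.7] 1.6 rot [ 1.7942e+02 -1.1000e-01  6.7190e+01] Mz 0.594 tau [-0.56 -1.58 -0.11]
[[0.003, -0.007], [0.008, -0.015], [0.014, -0.023], [0.021, -0.029], [0.029, -0.034], [0.037, -0.037], [0.046, -0.04], [0.056, -0.04], [0.065, -0.039], [0.074, -0.037]]
```

Request:
servo_tool(
  fingers=[0,0,0,0,0,0,0,0,0,0],
  linear=[
    [0.003,-0.007,0.001],
    [0.008,-0.015,0.002],
    [0.014,-0.023,0.003],
    [0.021,-0.029,0.004],
    [0.029,-0.034,0.005],
    [0.037,-0.037,0.005],
    [0.046,-0.04,0.005],
    [0.056,-0.04,0.005],
    [0.065,-0.039,0.005],
    [0.065,-0.039,0.005],
  ],
  rotation=[
    [0,0,0],
    [0,0,0],
    [0,0,0],
    [0,0,0],
    [0,0,0],
    [0,0,0],
    [0,0,0],
    [0,0,0],
    [0,0,0],
    [0,0,0],
  ],
)

```text
time: 6.7
tool_pos: [486.1, 34.2, 56.7]
tcp_rot: [179.9, 0.1, 67.2]
ft_force: [-3.6, -8.5, 4.3]
finger_gap: -0.0
grip_force: 3.6
```

Run:
```python
from h import *
from bench import r
s,j=st(r);print(arc(s,np.degrees(np.arctan2(j[1],j[0]))-8,-9.5,3))
```

```text
t 6.7 jig [ 9.5 58.7] z 56.7 ang 80.8 rad 59.4 F [-9.3  0. ] 4.3 rot [1.799e+02 9.000e-02 6.724e+01] Mz 0.544 tau [-1.09  0.42 -0.04]
[[0.007, 0.005], [0.016, 0.008], [0.024, 0.013]]
```

Request:
servo_tool(
  fingers=[0,0,0,0,0,0,0,0,0,0],
  linear=[
    [-0.015,0,0],
    [-0.02,0,-0.025],
    [-0.025,0.002,-0.055],
    [-0.04,0.01,-0.07],
    [-0.065,0.02,-0.07],
    [-0.1,0.032,-0.07],
    [-0.135,0.044,-0.07],
    [-0.17,0.055,-0.07],
    [-0.197,0.059,-0.07],
    [-0.2,0.059,-0.07],
  ],
  rotation=[
    [0,0,0],
    [0,0,0],
    [0,0,0],
    [0,0,0],
    [0,0,0],
    [0,0,0],
    [0,0,0],
    [0,0,0],
    [0,0,0],
    [0,0,0],
  ],
)

```text
time: 7.7
tool_pos: [461.1, -175.6, 126.0]
tcp_rot: [180.0, 0.0, 67.0]
ft_force: [-0.3, -0.2, -0.1]
finger_gap: 0.1
grip_force: 0.0
```

Run:
```python
from h import *
from bench import r
import cv2
s,j=st(r);print(to_tool(s,[-190,0]))
a=[]
for n_ in("top","scene"):
    q=r.snapshot(n_)['frame'][:,:,::-1]
    q=q[158:278,202:362] if n_=="top" else q[165:285,205:365]
    a.append(cv2.resize(q,(400,300),interpolation=cv2.INTER_CUBIC))
cv2.imwrite('pics/d2.png',np.hstack(a))
```

```text
t 7.7 jig [-193.6    0.4] z 126.0 ang 179.9 rad 193.6 F [-0.3  0.2] -0.1 rot [1.7996e+02 4.0000e-02 6.7030e+01] Mz -0.047 tau [ 0.02 -0.02  0.05]
[ 0.0036  0.0004 -0.    ]
```

View pics/d2.png

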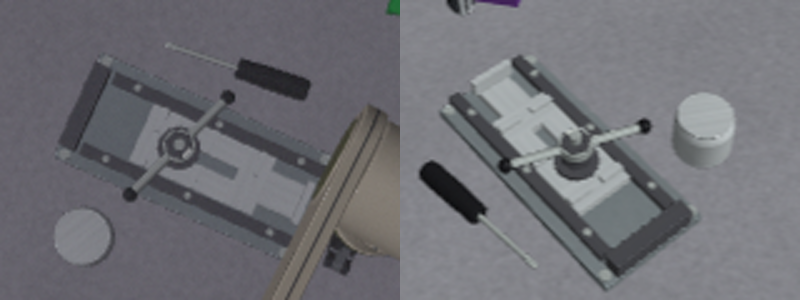

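Bar now at jig angle about 68° (balls at (131,194), (228,97) in the left half): nut ≈ 5 rad, flange visibly raised. Now descend behind the lug.

Request:
servo_tool(
  fingers=[0,0,0,0,0,0,0,0,0,0],
  linear=[
    [0.002,0,0.02],
    [0.004,0,0.045],
    [0.004,0,0.07],
    [0.004,0,0.081],
    [0.01,0,0.081],
    [0.017,0,0.081],
    [0.024,0,0.081],
    [0.031,0,0.081],
    [0.038,0,0.081],
    [0.045,0,0.081],
  ],
  rotation=[
    [0,0,0],
    [0,0,0],
    [0,0,0],
    [0,0,0],
    [0,0,0],
    [0,0,0],
    [0,0,0],
    [0,0,0],
    [0,0,0],
    [0,0,0],
  ],
)

```text
time: 8.8
tool_pos: [480.3, -130.7, 45.7]
tcp_rot: [179.9, 0.0, 67.2]
ft_force: [-1.7, -4.1, 2.3]
finger_gap: 0.0
grip_force: 2.0
```

Run:
```python
from h import *
from bench import r
s,j=st(r);print(to_tool(s,[-106,0]))
```

```text
t 8.8 jig [-1.447e+02  1.000e-01] z 45.7 ang 179.9 rad 144.7 F [-4.5 -0.1] 2.3 rot [1.799e+02 3.000e-02 6.723e+01] Mz 0.011 tau [-0.64  0.21 -0.04]
[ 0.0387  0.0002 -0.    ]
```

Request:
servo_tool(
  fingers=[0,0,0,0,0,0,0,0,0],
  linear=[
    [0.007,0,0],
    [0.014,0,0],
    [0.021,0,0],
    [0.028,0,0],
    [0.032,0,0],
    [0.035,0,0],
    [0.037,0,0],
    [0.038,0,0],
    [0.039,0,0],
  ],
  rotation=[
    [0,0,0],
    [0,0,0],
    [0,0,0],
    [0,0,0],
    [0,0,0],
    [0,0,0],
    [0,0,0],
    [0,0,0],
    [0,0,0],
  ],
)

```text
time: 9.7
tool_pos: [494.4, -94.8, 44.7]
tcp_rot: [-180.0, 0.0, 67.2]
ft_force: [-1.7, -4.2, 2.1]
finger_gap: 0.5
grip_force: 1.9
```

Run:
```python
from h import *
from bench import r
s,j=st(r)
```

```text
t 9.7 jig [-106.2    1. ] z 44.7 ang 179.4 rad 106.2 F [-4.6 -0. ] 2.1 rot [-179.99    0.     67.22] Mz 0.009 tau [-0.58  0.23  0.05]
```

Not yet at the stop (still sliding force); keep pushing slowly until force rises.

Request:
servo_tool(
  fingers=[0,0,0,0],
  linear=[
    [0.001,0,0],
    [0.002,0,0],
    [0.003,0,0],
    [0.004,0,0],
  ],
  rotation=[
    [0,0,0],
    [0,0,0],
    [0,0,0],
    [0,0,0],
  ],
)

```text
time: 10.1
tool_pos: [494.9, -93.9, 44.8]
tcp_rot: [-180.0, 0.3, 67.2]
ft_force: [-9.7, -22.8, 5.5]
finger_gap: -0.0
grip_force: 12.3
```

Run:
```python
from h import *
from bench import r
s,j=st(r)
```

```text
t 10.1 jig [-105.2    0.9] z 44.8 ang 179.5 rad 105.2 F [-24.8   0.1] 5.5 rot [-179.98    0.31   67.23] Mz 0.012 tau [-3.65  1.55 -0.02]
```

Request:
servo_tool(
  fingers=[0,0,0,0,0,0,0,0,0,0],
  linear=[
    [0,0,0],
    [0,0,0],
    [-0.01,0,0],
    [-0.025,0,0],
    [-0.025,0,-0.03],
    [-0.025,0,-0.065],
    [-0.015,0.005,-0.08],
    [0.015,0.015,-0.08],
    [0.045,0.025,-0.08],
    [0.052,0.025,-0.08],
  ],
  rotation=[
    [0,0,0],
    [0,0,0],
    [0,0,0],
    [0,0,0],
    [0,0,0],
    [0,0,0],
    [0,0,0],
    [0,0,0],
    [0,0,0],
    [0,0,0],
  ],
)

```text
time: 11.1
tool_pos: [540.9, -50.0, 124.5]
tcp_rot: [180.0, -0.1, 67.3]
ft_force: [0.2, -0.1, 0.7]
finger_gap: 0.3
grip_force: 0.0
```

Run:
```python
from h import *
from bench import r
s,j=st(r);print(to_tool(s,[-51,-24]))
```

```text
t 11.1 jig [-46.9 -24.5] z 124.5 ang -152.4 rad 52.9 F [-0.  -0.2] 0.7 rot [ 1.7998e+02 -1.1000e-01  6.7330e+01] Mz 0.01 tau [ 0.02 -0.02  0.03]
[-0.0041 -0.0005 -0.    ]
```

Request:
servo_tool(
  fingers=[0,0,0,0,0],
  linear=[
    [-0.004,0,0.02],
    [-0.004,0,0.04],
    [-0.004,0,0.06],
    [-0.004,0,0.066],
    [-0.004,0,0.066],
  ],
  rotation=[
    [0,0,0],
    [0,0,0],
    [0,0,0],
    [0,0,0],
    [0,0,0],
  ],
)

```text
time: 11.6
tool_pos: [536.3, -56.1, 57.2]
tcp_rot: [-179.8, 0.0, 67.2]
ft_force: [0.0, -1.0, 0.4]
finger_gap: -0.1
grip_force: 0.0
```

Run:
```python
from h import *
from bench import r
import cv2
s,j=st(r);print(arc(s,np.degrees(np.arctan2(j[1],j[0]))+6,8))
q=r.snapshot('scene')['frame'][165:285,205:365,::-1]
cv2.imwrite('pics/d3.png',cv2.resize(q,(800,600),interpolation=cv2.INTER_CUBIC))
```

```text
t 11.6 jig [-54.3 -22.6] z 57.2 ang -157.4 rad 58.8 F [-0.9 -0.4] 0.4 rot [-1.7981e+02  2.0000e-02  6.7230e+01] Mz 0.003 tau [-0.    0.05 -0.  ]
[[0.005, 0.004], [0.009, 0.011], [0.014, 0.017], [0.02, 0.022], [0.026, 0.027], [0.034, 0.03], [0.041, 0.032], [0.049, 0.034], [0.057, 0.034], [0.065, 0.033]]
```

View pics/d3.png

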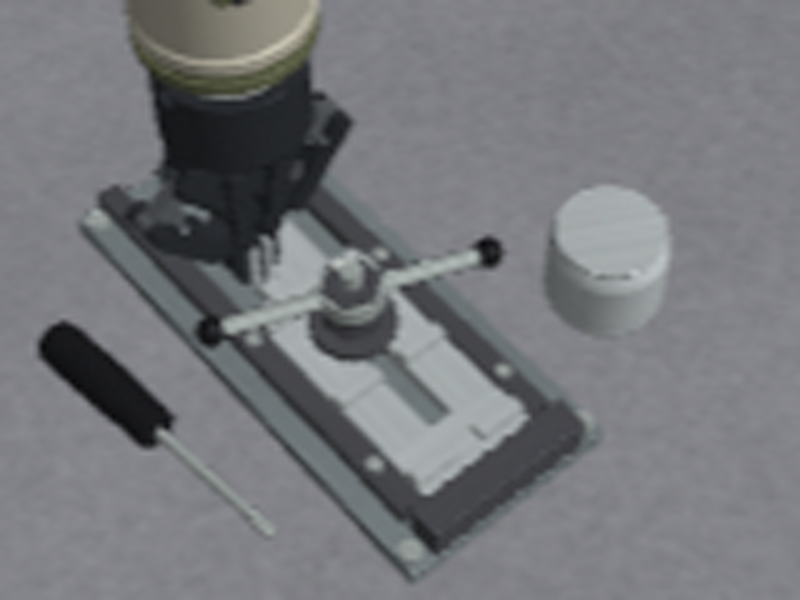

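The carrier is against the stop (its edge at about (470,450) touches the block); the finger is on the right side of the driver-side arm (ball (210,330)). Sweep anticlockwise.

Request:
servo_tool(
  fingers=[0,0,0,0,0,0,0,0,0,0],
  linear=[
    [0.005,0.004,-0.001],
    [0.009,0.011,-0.002],
    [0.014,0.017,-0.002],
    [0.02,0.022,-0.002],
    [0.026,0.027,-0.002],
    [0.034,0.03,-0.002],
    [0.041,0.032,-0.002],
    [0.049,0.034,-0.002],
    [0.057,0.034,-0.002],
    [0.065,0.033,-0.002],
  ],
  rotation=[
    [0,0,0],
    [0,0,0],
    [0,0,0],
    [0,0,0],
    [0,0,0],
    [0,0,0],
    [0,0,0],
    [0,0,0],
    [0,0,0],
    [0,0,0],
  ],
)

```text
time: 12.65
tool_pos: [592.1, -10.3, 59.9]
tcp_rot: [-179.8, 0.2, 67.2]
ft_force: [-6.2, -9.2, 0.4]
finger_gap: -0.1
grip_force: 4.3
```

Run:
```python
from h import *
from bench import r
s,j=st(r);print(arc(s,np.degrees(np.arctan2(j[1],j[0]))+8,9))
```

```text
t 12.65 jig [  9.5 -56.3] z 59.9 ang -80.4 rad 57.1 F [-10.9   2.2] 0.4 rot [-179.85    0.21   67.22] Mz -0.591 tau [-1.35  0.96  0.1 ]
[[0.008, -0.003], [0.016, -0.006], [0.023, -0.01], [0.03, -0.016], [0.036, -0.023], [0.041, -0.03], [0.044, -0.038], [0.046, -0.047], [0.047, -0.056], [0.046, -0.065]]
```

Request:
servo_tool(
  fingers=[0,0,0,0,0,0,0,0,0,0],
  linear=[
    [0.008,-0.003,0],
    [0.016,-0.006,0],
    [0.023,-0.01,0],
    [0.03,-0.016,0],
    [0.036,-0.023,0],
    [0.041,-0.03,0],
    [0.044,-0.038,0],
    [0.046,-0.047,0],
    [0.047,-0.056,0],
    [0.046,-0.065,0],
  ],
  rotation=[
    [0,0,0],
    [0,0,0],
    [0,0,0],
    [0,0,0],
    [0,0,0],
    [0,0,0],
    [0,0,0],
    [0,0,0],
    [0,0,0],
    [0,0,0],
  ],
)

```text
time: 13.65
tool_pos: [553.8, 57.6, 62.0]
tcp_rot: [179.7, -0.0, 67.2]
ft_force: [9.3, -5.5, -1.5]
finger_gap: 0.4
grip_force: 4.4
```

Run:
```python
from h import *
from bench import r
s,j=st(r);print(arc(s,np.degrees(np.arctan2(j[1],j[0]))+8,8))
```

```text
t 13.65 jig [57.3  5.3] z 62.0 ang 5.3 rad 57.5 F [ -1.4 -10.7] -1.5 rot [ 1.7966e+02 -3.0000e-02  6.7230e+01] Mz -0.605 tau [-0.92 -1.44  0.07]
[[-0.002, -0.008], [-0.005, -0.015], [-0.008, -0.022], [-0.012, -0.029], [-0.018, -0.035], [-0.024, -0.04], [-0.03, -0.044], [-0.037, -0.048], [-0.045, -0.05], [-0.053, -0.051]]
```

Request:
servo_tool(
  fingers=[0,0,0,0,0,0,0,0,0,0],
  linear=[
    [-0.002,-0.008,0.001],
    [-0.005,-0.015,0.002],
    [-0.008,-0.022,0.003],
    [-0.012,-0.029,0.003],
    [-0.018,-0.035,0.003],
    [-0.024,-0.04,0.003],
    [-0.03,-0.044,0.003],
    [-0.037,-0.048,0.003],
    [-0.045,-0.05,0.003],
    [-0.053,-0.051,0.003],
  ],
  rotation=[
    [0,0,0],
    [0,0,0],
    [0,0,0],
    [0,0,0],
    [0,0,0],
    [0,0,0],
    [0,0,0],
    [0,0,0],
    [0,0,0],
    [0,0,0],
  ],
)

```text
time: 14.65
tool_pos: [486.4, 30.4, 59.3]
tcp_rot: [179.7, -0.2, 67.3]
ft_force: [7.2, 7.0, -1.2]
finger_gap: -0.3
grip_force: 4.6
```

Run:
```python
from h import *
from bench import r
s,j=st(r);print(arc(s,np.degrees(np.arctan2(j[1],j[0]))+6,6,9))
```

```text
t 14.65 jig [ 6.1 56.9] z 59.3 ang 83.9 rad 57.2 F [ 9.3 -3.9] -1.2 rot [179.72  -0.24  67.25] Mz -0.551 tau [ 1.21 -1.25  0.09]
[[-0.006, 0.0], [-0.012, 0.001], [-0.018, 0.002], [-0.024, 0.003], [-0.029, 0.005], [-0.034, 0.008], [-0.039, 0.011], [-0.044, 0.015], [-0.048, 0.019]]
```

Request:
servo_tool(
  fingers=[0,0,0,0,0,0,0,0,0],
  linear=[
    [-0.006,0.0,0],
    [-0.012,0.001,0],
    [-0.018,0.002,0],
    [-0.024,0.003,0],
    [-0.029,0.005,0],
    [-0.034,0.008,0],
    [-0.039,0.011,0],
    [-0.044,0.015,0],
    [-0.048,0.019,0],
  ],
  rotation=[
    [0,0,0],
    [0,0,0],
    [0,0,0],
    [0,0,0],
    [0,0,0],
    [0,0,0],
    [0,0,0],
    [0,0,0],
    [0,0,0],
  ],
)

```text
time: 15.55
tool_pos: [483.1, -20.7, 58.2]
tcp_rot: [-179.9, -0.2, 67.3]
ft_force: [-1.4, 9.7, 3.0]
finger_gap: 0.2
grip_force: 4.1
```

Run:
```python
from h import *
from bench import r
s,j=st(r);print(arc(s,np.degrees(np.arctan2(j[1],j[0]))+3,3,9))
```

```text
t 15.55 jig [-42.3  40.2] z 58.2 ang 136.5 rad 58.3 F [8.4 5.1] 3.0 rot [-1.7995e+02 -1.6000e-01  6.7260e+01] Mz -0.55 tau [1.5  0.27 0.09]
[[-0.001, 0.004], [-0.003, 0.006], [-0.004, 0.008], [-0.006, 0.011], [-0.007, 0.013], [-0.009, 0.016], [-0.01, 0.018], [-0.011, 0.021], [-0.012, 0.024]]
```

Request:
servo_tool(
  fingers=[0,0,0,0,0],
  linear=[
    [-0.001,0.003,0],
    [-0.002,0.005,0],
    [-0.003,0.007,0],
    [-0.004,0.009,0],
    [-0.005,0.01,0],
  ],
  rotation=[
    [0,0,0],
    [0,0,0],
    [0,0,0],
    [0,0,0],
    [0,0,0],
  ],
)

```text
time: 16.05
tool_pos: [489.7, -29.2, 57.8]
tcp_rot: [-179.9, -0.1, 67.3]
ft_force: [-2.6, 8.1, 3.6]
finger_gap: 0.1
grip_force: 3.9
```

Run:
```python
from h import *
from bench import r
s,j=st(r);print(arc(s,np.degrees(np.arctan2(j[1],j[0]))+2,2,9))
```

```text
t 16.05 jig [-47.5  30.8] z 57.8 ang 147.1 rad 56.6 F [6.5 5.6] 3.6 rot [-1.7987e+02 -1.1000e-01  6.7260e+01] Mz -0.464 tau [1.25 0.51 0.07]
[[-0.001, 0.002], [-0.002, 0.003], [-0.003, 0.005], [-0.004, 0.007], [-0.004, 0.009], [-0.005, 0.011], [-0.006, 0.012], [-0.007, 0.014], [-0.007, 0.016]]
```

Request:
servo_tool(
  fingers=[0,0,0,0],
  linear=[
    [-0.001,0.002,0],
    [-0.002,0.003,0],
    [-0.002,0.005,0],
    [-0.002,0.005,0],
  ],
  rotation=[
    [0,0,0],
    [0,0,0],
    [0,0,0],
    [0,0,0],
  ],
)

```text
time: 16.45
tool_pos: [493.2, -33.3, 57.6]
tcp_rot: [-179.8, -0.1, 67.3]
ft_force: [-5.5, 6.9, 4.1]
finger_gap: 0.1
grip_force: 3.7
```

```bash
python3 -c "
from h import *
from bench import r
st(r)"
```

```text
t 16.45 jig [-49.9  26. ] z 57.6 ang 152.5 rad 56.3 F [4.2 7.8] 4.1 rot [-1.7983e+02 -7.0000e-02  6.7250e+01] Mz -0.499 tau [1.   0.71 0.05]
```

Request:
servo_tool(
  fingers=[0,0,0,0],
  linear=[
    [-0.001,0.002,0],
    [-0.002,0.003,0],
    [-0.002,0.005,0],
    [-0.002,0.005,0],
  ],
  rotation=[
    [0,0,0],
    [0,0,0],
    [0,0,0],
    [0,0,0],
  ],
)

```text
time: 16.85
tool_pos: [496.8, -37.0, 57.4]
tcp_rot: [-179.8, -0.1, 67.3]
ft_force: [-5.4, 6.7, 2.7]
finger_gap: -0.3
grip_force: 3.7
```

```bash
python3 -c "
from h import *
from bench import r
st(r)"
```

```text
t 16.85 jig [-51.9  21.2] z 57.4 ang 157.8 rad 56.1 F [4.1 7.6] 2.7 rot [-1.7981e+02 -6.0000e-02  6.7260e+01] Mz -0.482 tau [1.03 0.74 0.02]
```

Request:
servo_tool(
  fingers=[0,0,0],
  linear=[
    [0,0.002,0],
    [0,0.004,0],
    [0,0.004,0],
  ],
  rotation=[
    [0,0,0],
    [0,0,0],
    [0,0,0],
  ],
)

```text
time: 17.15
tool_pos: [500.0, -38.7, 57.1]
tcp_rot: [-179.8, -0.0, 67.3]
ft_force: [-7.5, 5.1, 3.0]
finger_gap: 0.1
grip_force: 4.2
```

```bash
python3 -c "
from h import *
from bench import r
st(r)"
```

```text
t 17.15 jig [-52.3  17.6] z 57.1 ang 161.4 rad 55.2 F [1.8 8.9] 3.0 rot [-1.7976e+02 -2.0000e-02  6.7260e+01] Mz -0.498 tau [0.76 1.04 0.08]
```

Request:
servo_tool(
  fingers=[0,0,0],
  linear=[
    [0,0.002,0],
    [0,0.004,0],
    [0,0.004,0],
  ],
  rotation=[
    [0,0,0],
    [0,0,0],
    [0,0,0],
  ],
)

```text
time: 17.45
tool_pos: [503.2, -40.2, 56.9]
tcp_rot: [-179.7, 0.0, 67.3]
ft_force: [-9.6, 5.5, 4.4]
finger_gap: -0.6
grip_force: 5.0
```

```bash
python3 -c "
from h import *
from bench import r
st(r)"
```

```text
t 17.45 jig [-52.5  14. ] z 56.9 ang 165.0 rad 54.3 F [ 1.3 11. ] 4.4 rot [-179.7     0.     67.26] Mz -0.594 tau [0.84 1.35 0.02]
```

Force rising. Continue in small steps.

Request:
servo_tool(
  fingers=[0,0,0],
  linear=[
    [0,0.002,0],
    [0,0.003,0],
    [0,0.003,0],
  ],
  rotation=[
    [0,0,0],
    [0,0,0],
    [0,0,0],
  ],
)

```text
time: 17.75
tool_pos: [505.1, -41.1, 56.6]
tcp_rot: [-179.6, 0.0, 67.3]
ft_force: [-11.6, 6.0, 6.2]
finger_gap: 0.2
grip_force: 6.8
```

```bash
python3 -c "
from h import *
from bench import r
st(r)"
```

```text
t 17.75 jig [-52.6  12. ] z 56.6 ang 167.2 rad 53.9 F [ 1. 13.] 6.2 rot [-1.7959e+02  2.0000e-02  6.7260e+01] Mz -0.697 tau [0.94 1.8  0.11]
```

Request:
servo_tool(
  fingers=[0,0,0],
  linear=[
    [0,0.002,0],
    [0,0.003,0],
    [0,0.003,0],
  ],
  rotation=[
    [0,0,0],
    [0,0,0],
    [0,0,0],
  ],
)

```text
time: 18.05
tool_pos: [507.0, -42.0, 56.3]
tcp_rot: [-179.5, 0.0, 67.3]
ft_force: [-15.8, 7.8, 7.9]
finger_gap: -0.3
grip_force: 8.6
```

```bash
python3 -c "
from h import *
from bench import r
st(r)"
```

```text
t 18.05 jig [-52.6   9.9] z 56.3 ang 169.4 rad 53.5 F [ 1.1 17.6] 7.9 rot [-1.7947e+02  3.0000e-02  6.7270e+01] Mz -0.935 tau [1.15 2.37 0.11]
```

Request:
servo_tool(
  fingers=[0,0,0,0],
  linear=[
    [0,0.001,0],
    [0,0.002,0],
    [0,0.003,0],
    [0,0.003,0],
  ],
  rotation=[
    [0,0,0],
    [0,0,0],
    [0,0,0],
    [0,0,0],
  ],
)

```text
time: 18.45
tool_pos: [509.0, -42.8, 56.1]
tcp_rot: [-179.4, 0.0, 67.3]
ft_force: [-19.8, 8.6, 10.1]
finger_gap: -0.0
grip_force: 10.5
```

Run:
```python
from h import *
from bench import r
import cv2
st(r)
q=r.snapshot('scene')['frame'][165:285,205:365,::-1]
cv2.imwrite('pics/d4.png',cv2.resize(q,(800,600),interpolation=cv2.INTER_CUBIC))
```

```text
t 18.45 jig [-52.6   7.7] z 56.1 ang 171.6 rad 53.1 F [ 0.3 21.6] 10.1 rot [-1.7936e+02  4.0000e-02  6.7280e+01] Mz -1.135 tau [1.41 2.9  0.07]
```

View pics/d4.png

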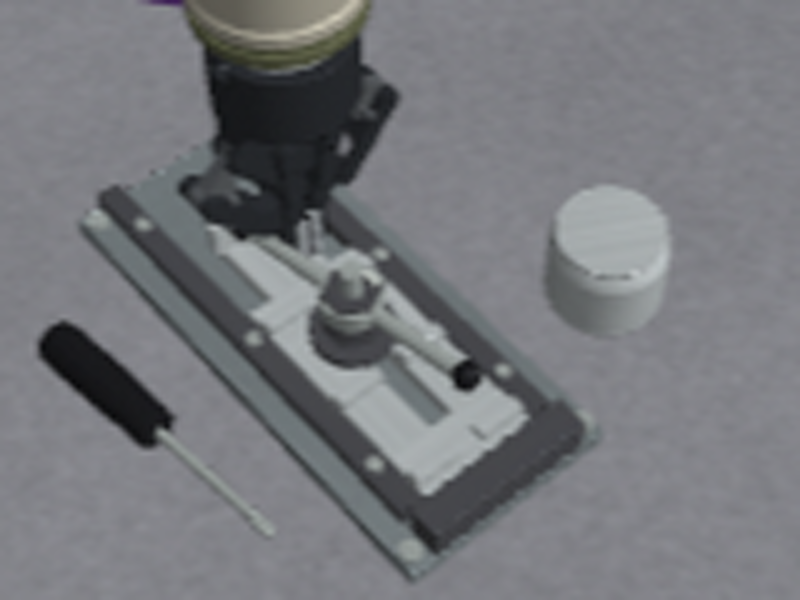

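Run:
```python
from h import *
d=atz(S,204.8+466/5,164.6+374/5,52.6)[:2]-AX;print(np.degrees(np.arctan2(d@n,d@e)),np.hypot(*d))
d=atz(S,*s(472,366),52.6)[:2]-AX;print(np.degrees(np.arctan2(d@n,d@e)))
```

```text
12.039240070236879 76.29810491494274
-2.5324680967169635
```

Torque ≈1.13 N m (bar ≈0.19), spring slope matches a fixed nut. Hold briefly, ease off and retreat.

Request:
servo_tool(
  fingers=[0,0,0,0,0,0,0,0,0,0],
  linear=[
    [0,0,0],
    [0,0,0],
    [0,-0.003,0],
    [0,-0.007,0],
    [0,-0.012,0],
    [0,-0.018,0],
    [0,-0.026,0],
    [0,-0.03,-0.02],
    [0,-0.03,-0.05],
    [0,-0.03,-0.08],
  ],
  rotation=[
    [0,0,0],
    [0,0,0],
    [0,0,0],
    [0,0,0],
    [0,0,0],
    [0,0,0],
    [0,0,0],
    [0,0,0],
    [0,0,0],
    [0,0,0],
  ],
)

```text
time: 19.5
tool_pos: [484.9, -33.2, 138.4]
tcp_rot: [-180.0, 0.0, 67.2]
ft_force: [0.5, -1.0, 0.6]
finger_gap: -0.1
grip_force: 0.0
```

Request:
servo_tool(
  fingers=[0,0,0,0,0,0],
  linear=[
    [-0.01,0,-0.03],
    [-0.03,0,-0.06],
    [-0.06,0,-0.08],
    [-0.09,0,-0.1],
    [-0.1,0,-0.1],
    [-0.1,0,-0.1],
  ],
  rotation=[
    [0,0,0],
    [0,0,0],
    [0,0,0],
    [0,0,0],
    [0,0,0],
    [0,0,0],
  ],
)

```text
time: 20.1
tool_pos: [446.8, -126.6, 238.0]
tcp_rot: [179.9, 0.0, 67.1]
ft_force: [0.3, 1.0, -0.5]
finger_gap: -0.3
grip_force: 0.0
```

Run:
```python
from h import *
from bench import r
import cv2
st(r)
q=r.snapshot('scene')['frame'][165:285,205:365,::-1]
cv2.imwrite('pics/d5.png',cv2.resize(q,(800,600),interpolation=cv2.INTER_CUBIC))
```

```text
t 20.1 jig [-154.    32.6] z 238.0 ang 168.0 rad 157.4 F [1.  0.1] -0.5 rot [179.91   0.    67.09] Mz -0.053 tau [-0. -0.  0.]
```

View pics/d5.png

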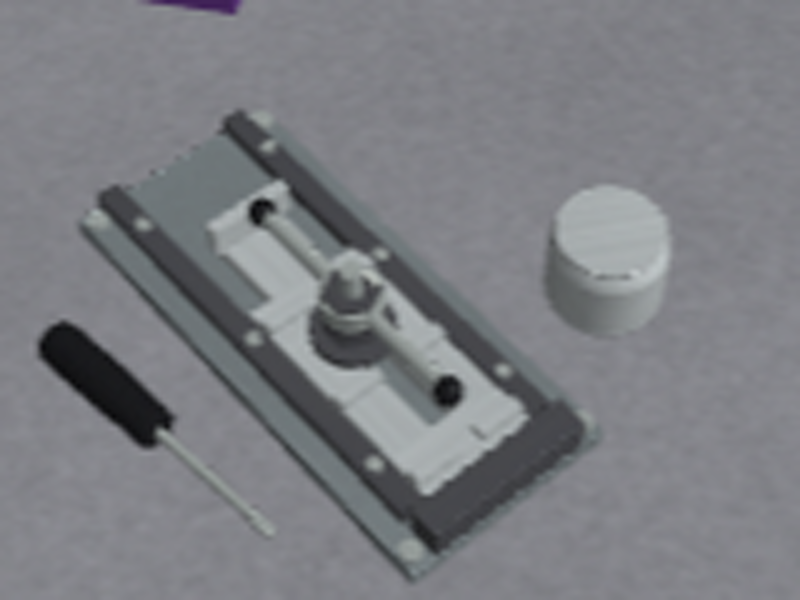

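Carrier is at the stop, the flange sits in the second pocket; front ball now at (448,390). Check the spring-back angle.

Run:
```python
from h import *
for b in((448,390),(466,374)):
    d=atz(S,204.8+b[0]/5,164.6+b[1]/5,52.6)[:2]-AX;print(np.degrees(np.arctan2(d@n,d@e)))
```

```text
2.097531682465523
12.039240070236879
```

```bash
python3 -c "
from bench import r
print(r.hand_in())"
```

```text
the job is handed in; nothing more can be done
None
```

The carrier was pushed home against the end stop and the nut screwed back down into the second pocket, pulled to about 0.17–0.19 rad on the bar (limit 0.30). The job was handed in shortly after 20 s on the clock with the robot clear, and the hand-in call returned no verdict.

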